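Take the mini keg's pressure with a stick gauge

TASK

Check the pressure in the little keg: take the stick gauge out of its open box by its head, press it squarely and fully down onto the tyre valve on top of the keg, firmly enough to seal but without forcing it, and keep it there for about a second, until the rod has stopped coming out. Then lift it off and lay it back in its box as it lay before, with the rod still out so that I can read it; do not touch the rod, and leave the keg and the other things standing where they are.

Things in the scene. Friction and masses are not known exactly. Their poses are not given: they have to be found in the camera images.
- gauge: Chrome stick pressure gauge with right-angle head, 75 g. Origin: centre of its round mouth, which faces down; z up through the head, x along the level 12 mm barrel (to 115 mm from the mouth, axis 27 mm above it). The mouth (collar 21 mm wide, 12 mm high) is a hole 9.4 mm wide, flaring to 13 mm at the rim, 9 mm deep, a sprung probe in it and a rubber washer at its bottom.
- gauge_head (a point): Point inside the gauge's head block, 28 mm straight above the mouth: where to grip. The block has flat sides 16 mm apart across the gauge's y, is 22 mm long along x and reaches from 12 to 40 mm above the mouth.
- read_rod: The white reading rod, 4.5 mm square with a round 8 mm end button, in the end of the barrel (+x end). Its origin is the gauge's origin shifted along x by as much as the rod is out.
- keg: Stainless steel mini keg, 100 mm across, loose, about 1.7 kg, origin in the middle of its underside, z up. It ends in a black screw cap (54 mm across, its top 146 to 158 mm above the base) with a tyre valve in the middle.
- keg_neck (a point): Point on the keg's axis at the top of its neck, 140 mm above the base. The brass valve stem stands upright on this axis, 7.8 mm thick, bare for 13 mm below its top; the cap is screwed down by more or less, so the top of the stem is anywhere from 26 to 38 mm above this point. Fully home, the gauge's mouth is 9 mm below the stem's top; off-centre, the stem also loads it sideways.
- rod_out (a joint): How far the reading rod stands out of the barrel, m: 0 at the start, at most 0.034. The keg's unknown pressure pushes it out 10 to 29 mm with the gauge fully down; friction (0.15 N) keeps it out after. Going down, probe and valve push back with up to 3 to 6 N; then the washer meets the stem and the force climbs steeply. It seals with 9 N or more in all; over 25 N cuts it.
- case: The gauge's grey plastic box, fixed, origin under the middle of its length, x along it: 168 by 60 mm (x from -90 to 78 mm), 26 mm high, its lid of the same size folded right back on the +y side. Walls have 58 mm wide thumb notches, down to 9 mm above the slab, on both sides of the head (round x = -55 mm).
- case_seat (a point): The spot in the box where the centre of the gauge's mouth rests: top of a 28 mm square pad, 6 mm above the slab; x points along the box, the way the barrel lies. 80 mm along x a cradle rib with a fork (16 mm wide, flaring to 24 mm) carries the barrel. The gauge starts within 2 mm of this place.
- mill: Chrome pepper mill, 54 mm across, 168 mm tall, origin under its middle. Leave alone.
- butter_dish: Lidded glass butter dish, 100 by 165 mm, 88 mm tall, origin under its middle. Leave alone.
- trivet: Slatted wooden trivet, 150 mm square, 18 mm thick, origin under its middle. Leave alone.
- silicone_lid: Olive silicone lid with a knob, 124 mm across, 22 mm high, lying on the trivet. Leave alone.
Not all that is in view belongs to the job. Of the things that look like the gauge, the larger one is meant.

How it is judged:
By the outcome, as a careful person would: the job done as asked, in the order asked, and still so for the second after the job is handed in, with the robot touching nothing.
It also fails if it takes over 67 s, if anything falls off the work surface, if the arm or the gripper's body presses on something with over 40 N, if the wrist force passes 120 N, or if a joint passes its speed limit or range.

ROBOT

A 7-joint arm with a two-finger parallel gripper is mounted at the origin on the work surface. World frame = base frame: x ahead of the robot, y to its left, z up, the work surface at z = 0. Lengths are in m, angles in rad, forces in N, time in s.
With the tool pointing down it reaches from about 0.4 to 0.875 m from the base axis. Payload 4.4 kg.
Tool frame: the origin (TCP) lies on the centre line of the jaws, within the pads' length; the fingertips stand r.tip_extent ahead of it and the grasp point (between the pads) lies 6 mm ahead of it (r.tip_extent is the distance from the TCP to the fingertips, in m); z points along the fingers, y is the line along which they close (so a half turn about z gives the same grasp; the last joint's range is limited). The gripper opens to 85 mm and grips with 20 to 120 N. Pads are 22 mm wide; open, the fingers measure 114 mm over their backs; the gripper's body (76 mm by 85 mm) begins 54 mm behind the grasp point. The pads swing forward as they close: fully open they stand 13 mm farther back than shut.
Start: joints at [1.106, 0.628, 0.038, 1.517, -0.027, 0.996, -0.02], TCP at [0.252, -0.599, 0.256] pointing down, gripper open.
Joint ranges: [-3.06, 3.06], [-0.37, 2.12], [-1.25, 1.32], [0.18, 2.47], [-1.1, 4.24], [0.23, 1.98], [-2.94, 2.94]. Speed limits (rad/s): [2.57, 2.57, 3.14, 3.14, 3.14, 3.14, 3.14].

INTERFACE

Orientations are given as [roll, pitch, yaw] about the fixed x, y, z axes, in that order (R = Rz(yaw) Ry(pitch) Rx(roll)).
In Python, from plant import readout, imaging, workorder, r gives the robot as it stands.
- The arm moves only by the tool jog_arm, never from a script. Its argument "increments" is a list that holds one entry, the list of rows, each a list of 5 numbers: the shift along the tool's x, y, z normalised to -1 to 1, where 1 is 2 cm, then the turn about the tool's z normalised to -1 to 1, where 1 is 0.08 rad, then the finger opening in mm, from 0 to 85.4. A call has 1 to 12 rows; each row shifts and turns the commanded pose from where the row before left it, along the tool's axes as they then stand; what a row does not reach is not made up. A row lasts 1/12 s, in which the tool goes at most 41.7 mm and 7.16 degrees, less where a joint would pass 70% of its speed; a pose out of reach is approached as far as the arm can. A call with a number of a shift or a turn outside -1 to 1 is refused whole. A call with a gripper value outside its range is refused whole. The fingers move at their own pace and stop on an object; "force" is the grip in N (left out, the last holds). Time passes only in rows, so rows that do not move let the fingers close. It gives the time, the measured TCP pose, the force, the opening and the grip force at its end, in the units of the state.
- readout.get_obs(): the state, without advancing time (a new reading comes with each control period).
- imaging.read_camera(name): name is "side" or "top"; returns a dict with "pixels" (420x560x3 uint8, red, green, blue), "K" (3x3 intrinsics, pixels), "T" (4x4, takes a point from camera to world coordinates). Camera axes: x right, y down, z forward; pixel columns grow to the right and rows downward; lengths in m; the calibration is good to about 2 mm. A picture is of the moment at which its call begins. There is no depth.
- workorder.job_done(): hands the job in; it is judged then, once.
The state is a dict: "time_s": time; "joint_pos": joint angles; "joint_velocities": joint speeds; "joint_efforts": joint torques, N m; "position": TCP position; "ee_rot": TCP orientation; "ft_force": force on the tool from outside, world axes, zero at the start; "moment": the same for the moment, N m; "width": opening from 0.0 (shut) to 1.0 (fully open); "finger_force": force on a finger pad.
Only numpy, scipy, OpenCV 4.12 (cv2) and the standard library are available. Lean on these libraries where they do the work, as an engineer would, in place of code of your own. Each camera call takes 0.05 s, during which the arm holds its last target. There are 200 camera calls.

## Working session

There is one attempt and no reset: what is moved stays moved. The work goes in short steps, Python scripts to look and compute and a tool call to move; the robot and the scene stay as the last step left them, time stands still between calls to the robot, and variables do not carry over. Pictures are saved under pics/ and viewed, at most 10 in all, crops included, and the job is handed in when it is done.

Besides the shell and the picture viewer there is one more tool, called in YAML: its name, and indented under it one key for each argument. jog_arm: Moves the arm, as the interface text tells. Scaled input: -1 to 1 covers 2 cm each way for a shift and 0.08 rad each way for a turn. Its arguments: {"type":"object","properties":{"increments":{"type":"array","items":{"type":"array","items":{"type":"array","items":{"type":"number"}}}},"force":{"type":"number"}},"required":["increments"]}

```bash
mkdir -p pics; cat > h.py <<'E'
import numpy as np, cv2
from plant import readout, imaging, workorder, r
def snap(name,fn,crop=None,scale=1):
    c=imaging.read_camera(name); p=c["pixels"][:,:,::-1]
    np.savez(f"/tmp/{fn}.npz",**c)
    if crop: p=p[crop[1]:crop[3],crop[0]:crop[2]]
    if scale!=1: p=cv2.resize(p,None,fx=scale,fy=scale,interpolation=cv2.INTER_CUBIC)
    cv2.imwrite(f"pics/{fn}.png",p); return c
def onz(c,u,v,z):
    d=c["T"][:3,:3]@np.linalg.solve(c["K"],[u,v,1.]); o=c["T"][:3,3]
    return (o+d*(z-o[2])/d[2]).round(4)
def proj(c,P):
    q=np.linalg.inv(c["T"])@np.append(P,1); q=c["K"]@q[:3]; return (q[:2]/q[2]).round(1)
E
python3 - <<'E'
from h import *
for n in("top","side"):
    c=snap(n,n+"0",scale=1.4); print(n,c["K"].round(1).tolist(),c["T"].round(3).tolist())
print(readout.get_obs(), r.tip_extent)
E
```

```text
top [[493.3, 0.0, 282.9], [0.0, 493.3, 200.1], [0.0, 0.0, 1.0]] [[-0.013, -0.988, 0.156, 0.359], [-1.0, 0.014, 0.005, -0.053], [-0.007, -0.156, -0.988, 1.235], [0.0, 0.0, 0.0, 1.0]]
side [[413.5, 0.0, 277.7], [0.0, 413.5, 207.8], [0.0, 0.0, 1.0]] [[-0.805, -0.336, 0.489, 0.075], [-0.593, 0.452, -0.666, 0.575], [0.003, -0.826, -0.563, 0.627], [0.0, 0.0, 0.0, 1.0]]
{'time_s': 0.1, 'joint_pos': array([ 1.10622048,  0.62924163,  0.03845334,  1.51826382, -0.0270181 ,
        0.99630814, -0.01997366]), 'joint_velocities': array([-0.00056058, -0.00028521, -0.00020304, -0.00026336, -0.0006397 ,
        0.00023978, -0.00135239]), 'joint_efforts': array([ 2.87120172e-03, -5.64531541e+01,  1.23012878e+00, -1.93975711e+01,
        1.11937488e-02,  5.38555309e-03, -9.83014758e-06]), 'position': array([ 0.25221676, -0.59851045,  0.25549028]), 'ee_rot': array([-3.13988971e+00,  6.33504323e-06,  3.98785498e-01]), 'ft_force': array([ 0.29162447,  0.21142258, -0.58322132]), 'moment': array([-0.02035066, -0.03146064,  0.00045812]), 'finger_force': 0.0, 'width': 1.0002389413458308} 0.025
```

View pics/top0.png

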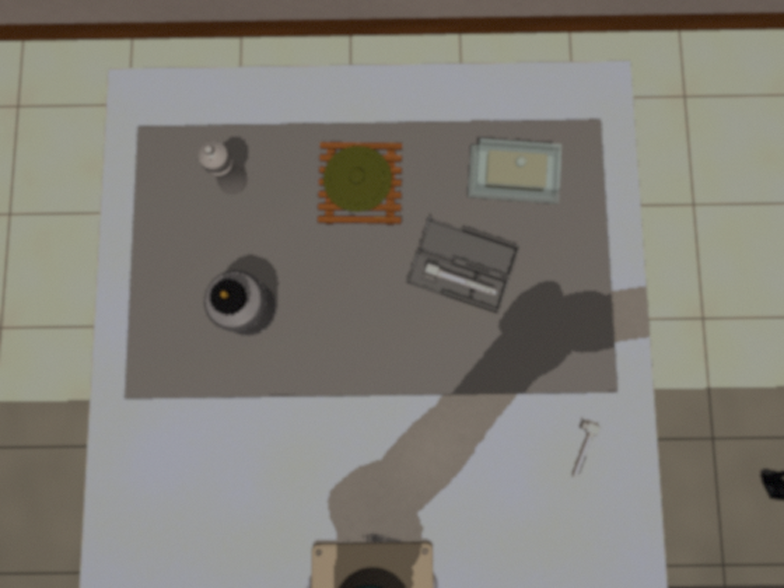

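View pics/side0.png

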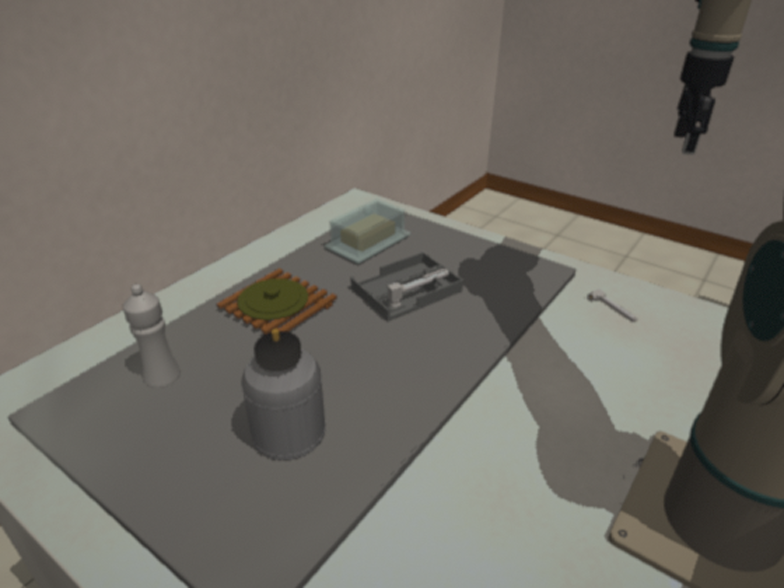

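The top view shows the gauge in its box, head near (432,269) and barrel end near (495,290). The keg valve is near (223,295), and the small decoy gauge is off to the right (590,428). All are in 1.4x pixels. Next I take close crops to measure.

```bash
python3 - <<'E'
from h import *
t=dict(np.load("/tmp/top0.npz")); s=dict(np.load("/tmp/side0.npz"))
a=t["pixels"][140:240,285:380,::-1]; b=t["pixels"][185:245,140:200,::-1]
c=s["pixels"][175:235,245:335,::-1]; d=s["pixels"][230:330,170:235,::-1]
f=lambda i,k: cv2.resize(i,None,fx=k,fy=k,interpolation=cv2.INTER_CUBIC)
o=np.zeros((600,800,3),np.uint8)
def put(i,x,y): o[y:y+i.shape[0],x:x+i.shape[1]]=i
put(f(a,4),0,0); put(f(b,4),400,0); put(f(c,4),0,400-60+60) if 0 else put(f(c,4)[:200],0,400)
put(f(d,3),650-50,250)
cv2.imwrite("pics/mont.png",o)
def tri(p,q):
    A=[];B=[]
    for c,(u,v) in((t,p),(s,q)):
        d=c["T"][:3,:3]@np.linalg.solve(c["K"],[u,v,1.]);d/=np.linalg.norm(d);P=np.eye(3)-np.outer(d,d);A.append(P);B.append(P@c["T"][:3,3])
    A=np.vstack(A);B=np.hstack(B);x=np.linalg.lstsq(A,B,rcond=None)[0];return x.round(4),np.linalg.norm(A@x-B).round(4)
print("valve",tri((223/1.4,295/1.4),(276/1.4,332/1.4)))
print("head",tri((432/1.4,268/1.4),(394/1.4,286/1.4)))
print("barrel end",tri((495/1.4,290/1.4),(446/1.4,273/1.4)))
E
```

```text
valve (array([0.5048, 0.2153, 0.1958]), np.float64(0.0005))
head (array([ 0.565 , -0.1098,  0.0635]), np.float64(0.0003))
barrel end (array([ 0.5262, -0.2192,  0.0494]), np.float64(0.0013))
```

View pics/mont.png

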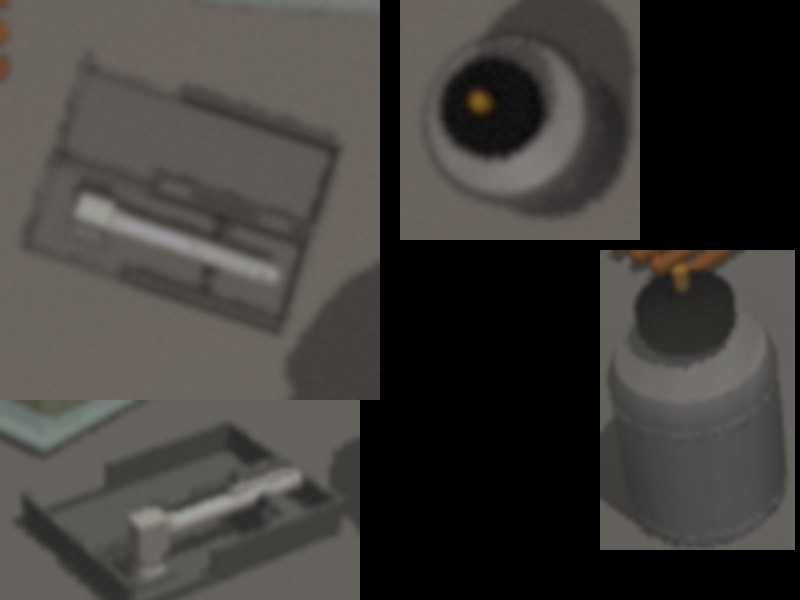

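The enlarged crops show:
- **Gauge:** head top face centre at top-view pixel (309,191.5) and side-view pixel (282.5,204.3). The barrel end is at top (353.5,207.8).
- **Valve:** stem top at top-view (160,210.3) and side-view (197.3,236.3).
- **Case:** lower box corners at top-view about (291,201), (355,222), (361,199) and (300,178).

```bash
cat >> h.py <<'E'
def tri(t,p,s,q):
    A=[];B=[]
    for c,(u,v) in((t,p),(s,q)):
        d=c["T"][:3,:3]@np.linalg.solve(c["K"],[u,v,1.]);d/=np.linalg.norm(d);P=np.eye(3)-np.outer(d,d);A.append(P);B.append(P@c["T"][:3,3])
    A=np.vstack(A);B=np.hstack(B);x=np.linalg.lstsq(A,B,rcond=None)[0];return x.round(4),np.linalg.norm(A@x-B).round(4)
E
python3 - <<'E'
from h import *
t=dict(np.load("/tmp/top0.npz")); s=dict(np.load("/tmp/side0.npz"))
print("valve",tri(t,(160,210.3),s,(197.3,236.3)))
print("head",tri(t,(309,191.5),s,(282.5,204.3)))
for z in(.045,.052): print("head z",z,onz(t,309,191.5,z),onz(s,282.5,204.3,z))
e=onz(t,353.5,207.8,.036); h=onz(t,309,191.5,.049); print("yaw",e,np.arctan2(*(e-h)[[1,0]]),np.linalg.norm((e-h)[:2]))
C=[onz(t,u,v,.026) for u,v in((291.2,201.2),(355,222.5),(361,199.5),(300,178.8))]; print(np.array(C))
for i in range(4): d=C[(i+1)%4]-C[i]; print(np.linalg.norm(d),np.arctan2(d[1],d[0]))
# keg base circle: cap centre in top (493,106)->(163.2,211.5)
print("cap",onz(t,163.2,211.5,.165))
for z in (.166,.172,.178): print(z,onz(t,160,210.3,z),onz(s,197.3,236.3,z))
E
```

```text
valve (array([0.5057, 0.2138, 0.1962]), np.float64(0.0007))
head (array([ 0.564 , -0.1113,  0.0632]), np.float64(0.0011))
head z 0.045 [ 0.5679 -0.1118  0.045 ] [ 0.5791 -0.1337  0.045 ]
head z 0.052 [ 0.5666 -0.1115  0.052 ] [ 0.573  -0.1252  0.052 ]
yaw [ 0.5273 -0.2204  0.036 ] -1.9222951325189395 0.11588550383891855
[[ 0.5474 -0.0681  0.026 ]
 [ 0.4921 -0.2242  0.026 ]
 [ 0.5492 -0.2411  0.026 ]
 [ 0.6037 -0.091   0.026 ]]
0.1656058573843329 -1.9112612736544266
0.05954846765450816 -0.2877572778186008
0.1596880083162164 1.2225068383415034
0.06077910825275411 2.7552812698846356
cap [0.5069 0.2144 0.165 ]
0.166 [0.5095 0.2212 0.166 ] [0.5365 0.1887 0.166 ]
0.172 [0.5087 0.2197 0.172 ] [0.5305 0.1937 0.172 ]
0.178 [0.5079 0.2181 0.178 ] [0.5244 0.1987 0.178 ]
```

```bash
python3 - <<'E'
from h import *
t=dict(np.load("/tmp/top0.npz")); s=dict(np.load("/tmp/side0.npz"))
k=1.4
for n,a,b in(("slab near right",(617,391),(575,269)),("white far right",(630,63),(356,190)),("slab far left",(138,127),(12,418)),("decoy head",(589,427),(597,296)),("trivet knob",(357,175),(271,292)),("mill top",(211,152),(138,289))):
    print(n,tri(t,(a[0]/k,a[1]/k),s,(b[0]/k,b[1]/k)))
E
```

```text
slab near right (array([ 0.352 , -0.4282,  0.018 ]), np.float64(0.0008))
white far right (array([ 0.969 , -0.4993, -0.0058]), np.float64(0.0004))
slab far left (array([0.8461, 0.427 , 0.0148]), np.float64(0.0019))
decoy head (array([ 0.2893, -0.38  ,  0.0059]), np.float64(0.0014))
trivet knob (array([0.7373, 0.0198, 0.0514]), np.float64(0.0011))
mill top (array([0.7394, 0.2464, 0.1795]), np.float64(0.0036))
```

The slab top is at about z = 0.015. The knob, mill and keg heights agree with that. So the head top is at about 0.061, the seat at about 0.021 and the stem top at about 0.193. I turn the tool to gauge yaw -1.917 (tool yaw 1.224) and set off.

jog_arm:
  increments:
    - [[0,0,0,-0.86,44],[0,0,0,-0.86,44],[0,0,0,-0.86,44],[0,0,0,-0.86,44],[0,0,0,-0.86,44],[0,0,0,-0.86,44],[0,0,0,-0.86,44],[0,0,0,-0.86,44],[0,0,0,-0.86,44],[0,0,0,-0.86,44],[0,0,0,-0.86,44],[0,0,0,-0.86,44]]
  force: 60

```text
time_s: 1.1
position: [0.2522, -0.5987, 0.2558]
ee_rot: [-3.141, -0.001, 1.228]
ft_force: [-0.7, 0.2, 0.3]
width: 0.515
finger_force: 0.0
```

jog_arm:
  increments:
    - [[0.94,0.21,0,0,44],[0.94,0.21,0,0,44],[0.94,0.21,0,0,44],[0.94,0.21,0,0,44],[0.94,0.21,0,0,44],[0.94,0.21,0,0,44],[0.94,0.21,0,0,44],[0.94,0.21,0,0,44],[0.94,0.21,0,0,44],[0.94,0.21,0,0,44],[0.94,0.21,0,0,44],[0.94,0.21,0,0,44]]

```text
time_s: 2.1
position: [0.3766, -0.4029, 0.256]
ee_rot: [-3.141, -0.0, 1.224]
ft_force: [0.5, 0.2, 0.7]
width: 0.515
finger_force: 0.0
```

jog_arm:
  increments:
    - [[0.94,0.21,0,0,44],[0.94,0.21,0,0,44],[0.94,0.21,0,0,44],[0.94,0.21,0,0,44],[0.94,0.21,0,0,44],[0.94,0.21,0,0,44],[0.94,0.21,0,0,44],[0.94,0.21,0,0,44],[0.94,0.21,0,0,44],[0.94,0.21,0,0,44],[0.94,0.21,0,0,44],[0.94,0.21,0,0,44]]

```text
time_s: 3.1
position: [0.5006, -0.2079, 0.256]
ee_rot: [-3.141, 0.0, 1.224]
ft_force: [-0.0, -0.1, 0.9]
width: 0.511
finger_force: 0.0
```

jog_arm:
  increments:
    - [[0.94,0.21,0.8,0,44],[0.94,0.21,0.8,0,44],[0.94,0.21,0.8,0,44],[0.94,0.21,0.8,0,44],[0.94,0.21,0.8,0,44],[0,0,0.8,0,44],[0,0,0.2,0,44],[0,0,0,0,44]]

```text
time_s: 3.77
position: [0.5508, -0.1276, 0.1549]
ee_rot: [-3.138, 0.001, 1.224]
ft_force: [-0.1, 0.3, 0.1]
width: 0.516
finger_force: 0.0
```

```bash
python3 - <<'E'
from h import *
s=snap("side","s1",(215,100,365,240),4); t=snap("top","t1")
o=readout.get_obs(); print(o["position"],r.tip_extent)
a=s["pixels"][115:240,225:345,::-1]; b=t["pixels"][150:240,280:380,::-1]
f=lambda i,k: cv2.resize(i,None,fx=k,fy=k,interpolation=cv2.INTER_CUBIC)
a=f(a,3.3);b=f(b,4);m=np.zeros((max(a.shape[0],b.shape[0]),a.shape[1]+b.shape[1],3),np.uint8);m[:a.shape[0],:a.shape[1]]=a;m[:b.shape[0],a.shape[1]:]=b
cv2.imwrite("pics/m1.png",m);print(m.shape,a.shape)
t0=dict(np.load("/tmp/top0.npz"))
print("head",onz(t0,309,191.5,.061),"end",onz(t0,353.5,207.8,.054))
E
```

```text
[ 0.55188041 -0.12850789  0.15667629] 0.025
(412, 796, 3) (412, 396, 3)
head [ 0.5651 -0.111   0.061 ] end [ 0.5248 -0.2179  0.054 ]
```

View pics/m1.png

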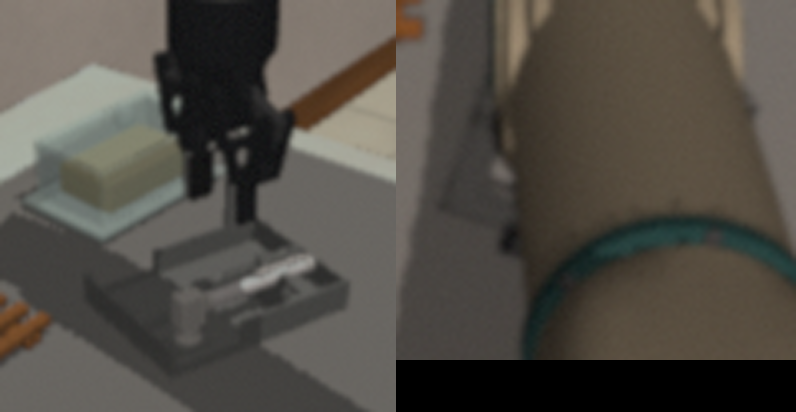

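The side view shows fingertips at crop (200,190) and (245,215), midpoint pixel (292.3,176.5). The head top is at crop (190,293), pixel (282.6,203.8). The arm hides the gauge in the top view. I check the calibration against the fingertips.

```bash
python3 - <<'E'
from h import *
s=dict(np.load("/tmp/s1.npz"));o=readout.get_obs()["position"]
for d in(.015,.02,.025): print(d,proj(s,o-[0,0,d]))
y=np.array([np.sin(1.224),-np.cos(1.224),0]);
for k in(-1,1): print(proj(s,o+y*k*.022-[0,0,.02]))
h=np.array([.565,-.111,.061]); print(proj(s,h))
x=np.array([np.cos(1.224),np.sin(1.224),0]);d=h-o;print("to go x,y,z mm",d@x*1e3,d@y*1e3,(o[2]-.055)*1e3)
E
```

```text
0.015 [290.9 175. ]
0.02 [290.9 176.9]
0.025 [290.9 178.7]
[296.4 180.8]
[285.6 173.1]
[281.8 204.9]
to go x,y,z mm 20.92476137073812 6.387838181754946 101.67628539893117
```

jog_arm:
  increments:
    - [[0.52,0.16,0,0,44],[0.52,0.16,0.2,0,44],[0,0,0.6,0,44],[0,0,0.8,0,44],[0,0,0.8,0,44],[0,0,0.8,0,44],[0,0,0.8,0,44],[0,0,0.5,0,44],[0,0,0.4,0,44],[0,0,0.15,0,44],[0,0,0,0,44],[0,0,0,0,44]]

```text
time_s: 4.87
position: [0.5658, -0.1101, 0.0558]
ee_rot: [3.141, -0.0, 1.224]
ft_force: [0.0, 0.8, -1.5]
width: 0.513
finger_force: 0.0
```

jog_arm:
  increments:
    - [[0,0,0,0,30],[0,0,0,0,24],[0,0,0,0,20],[0,0,0,0,17],[0,0,0,0,14],[0,0,0,0,10],[0,0,0,0,10],[0,0,0,0,10]]
  force: 60

```text
time_s: 5.53
position: [0.5654, -0.1102, 0.056]
ee_rot: [3.141, -0.0, 1.224]
ft_force: [-1.8, 1.0, 5.1]
width: 0.176
finger_force: 58.1
```

```bash
python3 - <<'E'
from h import *
s=snap("side","s2",(225,140,365,240),5)
o=readout.get_obs(); print(o["position"],o["ee_rot"],o["width"],o["finger_force"],o["ft_force"])
E
```

```text
[ 0.56541703 -0.11018825  0.05601797] [ 3.14089409e+00 -8.93849327e-05  1.22422607e+00] 0.17649074162999556 58.06734166072147 [-1.48952636 -0.10159401  4.70523338]
```

View pics/s2.png

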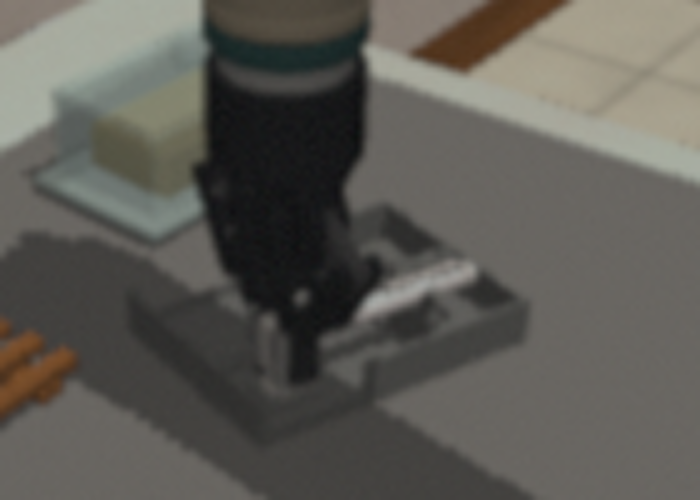

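The head is gripped: width about 15 mm, 58 N, with the head centred in the pads at crop (262-312, 345). I lift it and carry it to a point above the keg.

jog_arm:
  increments:
    - [[0,0,-0.3,0,10],[0,0,-0.6,0,10],[0,0,-1,0,10],[0,0,-1,0,10],[0,0,-1,0,10],[0,0,-1,0,10],[0,0,-1,0,10],[0,0,-1,0,10],[0,0,-1,0,10],[0,0,-1,0,10],[0,0,-1,0,10],[0,0,-1,0,10]]

```text
time_s: 6.58
position: [0.5648, -0.1101, 0.2753]
ee_rot: [3.141, -0.0, 1.224]
ft_force: [1.0, 0.5, -1.0]
width: 0.18
finger_force: 58.0
```

jog_arm:
  increments:
    - [[0.4,-0.23,0,0,10],[0.79,-0.46,0,0,10],[0.79,-0.46,0,0,10],[0.79,-0.46,0,0,10],[0.79,-0.46,0,0,10],[0.79,-0.46,0,0,10],[0.79,-0.46,0,0,10],[0.79,-0.46,0,0,10],[0.79,-0.46,0,0,10],[0.79,-0.46,0,0,10],[0.79,-0.46,0,0,10],[0.79,-0.46,0,0,10]]

```text
time_s: 7.58
position: [0.5264, 0.098, 0.2731]
ee_rot: [-3.141, 0.0, 1.225]
ft_force: [0.0, 0.9, -2.4]
width: 0.179
finger_force: 58.0
```

jog_arm:
  increments:
    - [[0.79,-0.46,0,0,10],[0.79,-0.46,0,0,10],[0.79,-0.46,0,0,10],[0.79,-0.46,0,0,10],[0.79,-0.46,0,0,10],[0.79,-0.46,0,0,10],[0.4,-0.23,0,0,10],[0,0,0,0,10],[0,0,0,0,10],[0,0,0,0,10]]

```text
time_s: 8.42
position: [0.5062, 0.2122, 0.2731]
ee_rot: [3.141, 0.001, 1.223]
ft_force: [0.0, 0.0, -1.5]
width: 0.179
finger_force: 57.7
```

```bash
python3 - <<'E'
from h import *
s=snap("side","s3");t=snap("top","t3")
o=readout.get_obs(); p=o["position"];print(p,o["ee_rot"],o["width"],o["ft_force"],o["moment"])
a=s["pixels"][190:290,150:290,::-1]; b=t["pixels"][170:270,120:240,::-1]
f=lambda i,k: cv2.resize(i,None,fx=k,fy=k,interpolation=cv2.INTER_CUBIC)
m=np.zeros((600,800,3),np.uint8);a=f(a,3.6)[:, :500];b=f(b,2.5)
m[:a.shape[0],:a.shape[1]]=a;m[300:550,500:]=b
cv2.imwrite("pics/m3.png",m)
x=np.array([-np.cos(1.224),-np.sin(1.224),0])
print("mouth s",proj(s,p-[0,0,.034]),"end s",proj(s,p+x*.115-[0,0,.007]),"end t",proj(t,p+x*.115-[0,0,.007]))
E
```

```text
[0.50642529 0.21220114 0.27326715] [3.14123378e+00 8.57816743e-04 1.22225553e+00] 0.17806189679125597 [ 0.48208599  0.22339075 -0.32568591] [-0.03348315 -0.02764724  0.01003684]
mouth s [195.2 214.8] end s [255.4 180.5] end t [205.9 223.8]
```

View pics/m3.png

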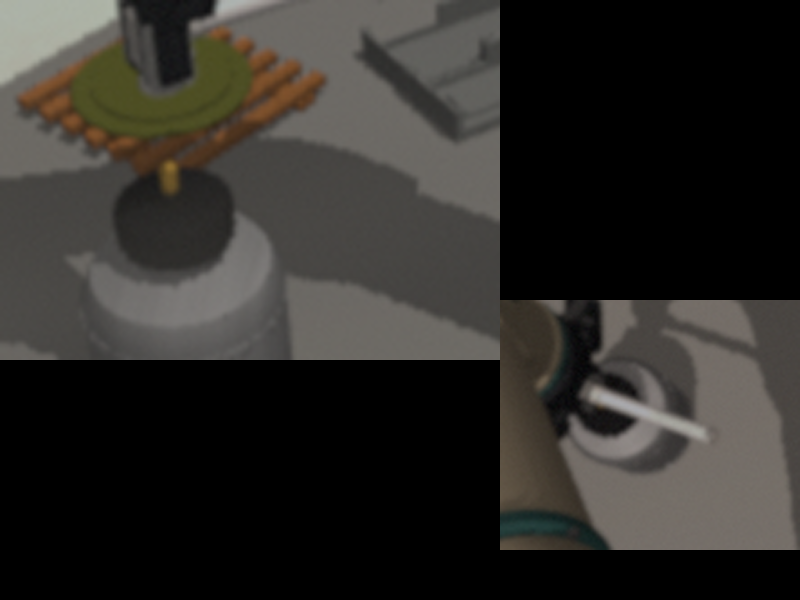

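The side view shows the mouth collar bottom near pixel (196.7,216.4) and the stem top near (197.5,236.3). The barrel end is near top pixel (203.5,224.8), and the rod is still in. I now measure the barrel end numerically in this picture and in the first one.

```bash
python3 - <<'E'
from h import *
t0=dict(np.load("/tmp/top0.npz"));t3=dict(np.load("/tmp/t3.npz"));s=dict(np.load("/tmp/s3.npz"))
p=readout.get_obs()["position"]
x=np.array([-np.cos(1.2235),-np.sin(1.2235),0]); y=np.array([-x[1],x[0],0])
def scan(c,O,z):  # profile along gauge x on the barrel axis plane z, in mm from O
    g=cv2.cvtColor(c["pixels"],cv2.COLOR_RGB2GRAY).astype(np.float32)
    L=np.arange(80,131,3); W=np.arange(-12,13,2)
    im=[[float(cv2.remap(g,*[np.float32([[k]]) for k in proj(c,np.array([O[0],O[1],z])+x*l/1e3+y*w/1e3)],cv2.INTER_LINEAR)[0,0]) for w in W] for l in L]
    for l,row in zip(L,im): print(l,[round(v) for v in row])
print("t0");scan(t0,(.5654,-.1102),.056-.001+.003)
print("t3");scan(t3,p,p[2]-.001+.003)
print("t0 head now",[proj(t0,np.array([.5654,-.1102,.061]))])
for z in(.185,.19,.195): print(z,proj(s,[p[0],p[1],z]),proj(t0,[p[0],p[1],z]))
E
```

```text
t0
80 [81, 105, 124, 140, 147, 143, 128, 102, 80, 69, 68, 70, 72]
83 [93, 111, 129, 143, 147, 139, 125, 102, 78, 69, 70, 75, 81]
86 [100, 114, 130, 141, 146, 140, 126, 101, 79, 68, 69, 78, 85]
89 [101, 113, 130, 142, 148, 139, 123, 98, 76, 69, 72, 81, 87]
92 [102, 114, 133, 143, 146, 139, 124, 99, 77, 70, 74, 81, 87]
95 [101, 114, 129, 141, 144, 140, 123, 99, 77, 69, 74, 82, 87]
98 [101, 113, 127, 139, 142, 136, 121, 98, 75, 70, 73, 81, 88]
101 [103, 114, 131, 140, 143, 140, 124, 99, 77, 69, 73, 82, 87]
104 [100, 112, 126, 137, 142, 138, 124, 101, 78, 70, 74, 82, 88]
107 [99, 108, 120, 131, 138, 137, 126, 102, 82, 74, 76, 84, 88]
110 [97, 108, 122, 133, 140, 140, 126, 104, 87, 79, 83, 87, 89]
113 [97, 108, 121, 135, 140, 136, 122, 105, 90, 87, 88, 90, 90]
116 [94, 100, 112, 120, 121, 118, 109, 99, 92, 91, 91, 91, 90]
119 [91, 93, 96, 98, 98, 98, 93, 90, 88, 88, 89, 89, 89]
122 [81, 81, 81, 81, 82, 81, 80, 78, 77, 78, 78, 81, 82]
125 [66, 67, 67, 68, 70, 70, 66, 63, 64, 66, 65, 67, 68]
128 [72, 75, 75, 75, 75, 76, 74, 74, 74, 78, 77, 77, 76]
t3
80 [68, 76, 105, 136, 158, 164, 154, 129
[... 535 characters left out ...]
109]
107 [111, 115, 127, 143, 152, 150, 141, 125, 112, 109, 110, 110, 110]
110 [111, 115, 124, 134, 135, 126, 117, 107, 105, 106, 109, 110, 111]
113 [111, 112, 116, 118, 118, 112, 107, 100, 99, 104, 108, 110, 109]
116 [110, 109, 106, 103, 104, 106, 103, 100, 102, 106, 109, 110, 110]
119 [110, 109, 108, 106, 105, 105, 103, 105, 106, 108, 111, 110, 110]
122 [112, 111, 109, 110, 110, 109, 109, 109, 111, 111, 110, 111, 109]
125 [110, 111, 111, 111, 111, 110, 110, 110, 112, 110, 110, 110, 111]
128 [112, 110, 110, 111, 111, 111, 111, 110, 110, 110, 110, 111, 111]
t0 head now [array([308.7, 191.4])]
0.185 [198.7 240.9] [161.9 210.5]
0.19 [198.4 238.6] [161.3 210.2]
0.195 [198.  236.3] [160.7 209.8]
```

Gauge-y already matches to about 0.3 mm. Along gauge-x the side view suggests moving roughly +3 to +4 mm in tool x. I go down close to the stem and look again.

jog_arm:
  increments:
    - [[0.15,0,0.3,0,10],[0,0,0.5,0,10],[0,0,0.5,0,10],[0,0,0.3,0,10],[0,0,0.2,0,10],[0,0,0,0,10],[0,0,0,0,10]]

```text
time_s: 9.1
position: [0.507, 0.2166, 0.237]
ee_rot: [-3.141, 0.0, 1.224]
ft_force: [0.7, -0.1, -0.5]
width: 0.18
finger_force: 57.7
```

```bash
python3 - <<'E'
from h import *
s=snap("side","s4",(165,195,245,260),10);o=readout.get_obs(); p=o["position"];print(p,o["ee_rot"],o["ft_force"])
snap("top","t4")
print("mouth s",proj(s,p-[0,0,.034]),[proj(s,[p[0],p[1],z]) for z in (.19,.195)])
E
```

```text
[0.507209   0.21668364 0.23737259] [ 3.14146153e+00 -1.86865290e-04  1.22433954e+00] [-0.55374427 -0.55330775 -0.39229374]
mouth s [195.2 233.5] [array([196.1, 239.8]), array([195.8, 237.4])]
```

View pics/s4.png

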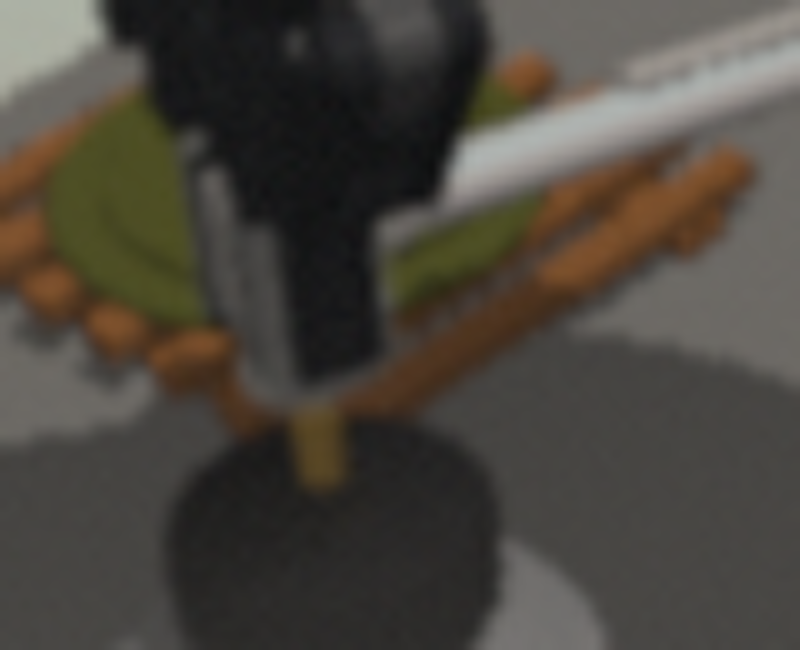

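The side view shows the collar spanning about crop x 243-375 (centre 308) directly above the stem, which is centred near 316. That is within about 0.5 mm. I check the gauge-y side with the new top picture.

```bash
python3 - <<'E'
from h import *
t0=dict(np.load("/tmp/top0.npz"));t4=dict(np.load("/tmp/t4.npz"))
p=readout.get_obs()["position"]
x=np.array([-np.cos(1.2243),-np.sin(1.2243),0]); y=np.array([-x[1],x[0],0])
g=cv2.cvtColor(t4["pixels"],cv2.COLOR_RGB2GRAY).astype(np.float32)
W=np.arange(-14,14.1,.5)
def smp(P): return float(cv2.remap(g,*[np.float32([[k]]) for k in proj(t4,P)],cv2.INTER_LINEAR)[0,0])
for l in range(30,105,8):
    v=np.array([smp(p+[0,0,-.007]+x*l/1e3+y*w/1e3) for w in W]); k=v>(v.max()+v.min())/2+5
    print(l,"lat mid",((W[k].min()+W[k].max())/2).round(2),(W[k].max()-W[k].min()).round(1),W[v.argmax()])
h=t0["pixels"].astype(float); sub=h[205:217,154:167]; m=np.clip(sub[...,0]-sub[...,2]-25,0,None); vv,uu=np.mgrid[205:217,154:167]
u,v=(m*uu).sum()/m.sum(),(m*vv).sum()/m.sum(); print("stem centroid top",u,v)
for z in (.186,.19,.194):
    d=onz(t0,u,v,z)-p; print(z,"stem rel TCP in camera frame: x_g",d@x*1e3,"y_g",d@y*1e3)
E
```

```text
30 lat mid -0.5 12.0 -0.5
38 lat mid -0.75 11.5 -2.0
46 lat mid -1.0 9.0 -1.5
54 lat mid -1.25 7.5 -1.0
62 lat mid -2.0 8.0 -2.0
70 lat mid -1.75 10.5 -2.0
78 lat mid -1.75 10.5 -1.5
86 lat mid -1.75 10.5 -2.5
94 lat mid -2.0 9.0 -2.0
102 lat mid -2.5 7.0 -2.0
stem centroid top 159.43738656987296 209.97368421052633
0.186 stem rel TCP in camera frame: x_g -0.557207457452213 y_g -0.001049100286656804
0.19 stem rel TCP in camera frame: x_g 0.5871235617789151 y_g -0.22578565366720937
0.194 stem rel TCP in camera frame: x_g 1.8255114156615058 y_g -0.4165617615950705
```

Aligned within about 0.5 mm. I shift tool x by -0.5 mm and go down gently, watching the forces.

jog_arm:
  increments:
    - [[-0.025,0,0.1,0,10],[0,0,0.1,0,10],[0,0,0.1,0,10],[0,0,0.05,0,10],[0,0,0,0,10]]

```text
time_s: 9.62
position: [0.5067, 0.216, 0.23]
ee_rot: [-3.141, 0.0, 1.224]
ft_force: [-0.2, 0.1, -1.8]
width: 0.179
finger_force: 57.7
```

jog_arm:
  increments:
    - [[0,0,0.1,0,10],[0,0,0,0,10]]

```text
time_s: 9.78
position: [0.5068, 0.2161, 0.228]
ee_rot: [-3.141, 0.0, 1.224]
ft_force: [-0.1, 0.2, -1.3]
width: 0.176
finger_force: 57.7
```

jog_arm:
  increments:
    - [[0,0,0.1,0,10],[0,0,0,0,10]]

```text
time_s: 9.95
position: [0.5068, 0.216, 0.226]
ee_rot: [-3.141, 0.0, 1.224]
ft_force: [0.3, 0.0, -0.2]
width: 0.176
finger_force: 57.7
```

jog_arm:
  increments:
    - [[0,0,0.05,0,10],[0,0,0.05,0,10],[0,0,0,0,10]]

```text
time_s: 10.2
position: [0.507, 0.2161, 0.2243]
ee_rot: [3.141, -0.0, 1.224]
ft_force: [0.2, 0.2, 0.9]
width: 0.184
finger_force: 57.8
```

jog_arm:
  increments:
    - [[0,0,0.05,0,10],[0,0,0,0,10]]

```text
time_s: 10.37
position: [0.507, 0.2162, 0.2234]
ee_rot: [3.141, -0.0, 1.224]
ft_force: [0.7, 0.0, 0.9]
width: 0.177
finger_force: 58.0
```

jog_arm:
  increments:
    - [[0,0,0.05,0,10],[0,0,0,0,10]]

```text
time_s: 10.53
position: [0.507, 0.2161, 0.2224]
ee_rot: [3.141, -0.0, 1.224]
ft_force: [-0.7, -1.2, 1.6]
width: 0.183
finger_force: 58.1
```

jog_arm:
  increments:
    - [[0,0,0.05,0,10],[0,0,0,0,10]]

```text
time_s: 10.7
position: [0.507, 0.2162, 0.2213]
ee_rot: [3.141, -0.0, 1.224]
ft_force: [-1.0, -0.5, 2.3]
width: 0.176
finger_force: 58.1
```

jog_arm:
  increments:
    - [[0,0,0.05,0,10],[0,0,0,0,10]]

```text
time_s: 10.87
position: [0.507, 0.2161, 0.2203]
ee_rot: [3.141, -0.0, 1.224]
ft_force: [0.1, -0.4, 2.9]
width: 0.18
finger_force: 58.2
```

jog_arm:
  increments:
    - [[0,0,0.05,0,10],[0,0,0,0,10]]

```text
time_s: 11.03
position: [0.507, 0.2161, 0.2192]
ee_rot: [3.142, -0.0, 1.224]
ft_force: [-0.4, 0.4, 2.1]
width: 0.182
finger_force: 58.2
```

jog_arm:
  increments:
    - [[0,0,0.05,0,10],[0,0,0,0,10]]

```text
time_s: 11.2
position: [0.507, 0.2161, 0.2186]
ee_rot: [3.141, -0.0, 1.224]
ft_force: [-1.7, -1.1, 4.8]
width: 0.179
finger_force: 58.5
```

jog_arm:
  increments:
    - [[0,0,0.04,0,10],[0,0,0,0,10]]

```text
time_s: 11.37
position: [0.5071, 0.2162, 0.2184]
ee_rot: [3.141, -0.0, 1.224]
ft_force: [-2.6, -1.4, 10.9]
width: 0.178
finger_force: 59.2
```

jog_arm:
  increments:
    - [[0,0,0.03,0,10],[0,0,0,0,10]]

```text
time_s: 11.53
position: [0.5071, 0.2162, 0.2183]
ee_rot: [3.141, -0.0, 1.224]
ft_force: [-3.6, -1.6, 13.9]
width: 0.176
finger_force: 59.8
```

Steep rise at TCP z 0.2183 (mouth about 0.184), which matches the washer on the stem. I ease the small side load and hold.

jog_arm:
  increments:
    - [[-0.015,-0.015,0,0,10],[0,0,0,0,10],[0,0,0,0,10]]

```text
time_s: 11.78
position: [0.5071, 0.2162, 0.2184]
ee_rot: [3.14, -0.001, 1.224]
ft_force: [-2.5, -1.9, 12.3]
width: 0.177
finger_force: 59.5
```

jog_arm:
  increments:
    - [[0,0,0,0,10],[0,0,0,0,10],[0,0,0,0,10],[0,0,0,0,10],[0,0,0,0,10],[0,0,0,0,10]]

```text
time_s: 12.28
position: [0.507, 0.2161, 0.2184]
ee_rot: [3.14, -0.001, 1.224]
ft_force: [-2.7, -1.9, 13.0]
width: 0.176
finger_force: 59.5
```

```bash
python3 - <<'E'
from h import *
s=snap("side","s5",(165,150,305,260),5);t=snap("top","t5")
b=t["pixels"][190:250,160:240,::-1]
a=cv2.imread("pics/s5.png"); b=cv2.resize(b,None,fx=4,fy=4,interpolation=cv2.INTER_CUBIC)
a[-b.shape[0]:,-b.shape[1]:]=b; cv2.imwrite("pics/s5.png",a)
for i in range(4):
    o=readout.get_obs();print(o["time_s"],o["position"].round(4),o["ft_force"].round(1),o["moment"].round(2)); imaging.read_camera("side")
E
```

```text
12.3833 [0.507  0.2161 0.2183] [-2.9 -1.4 13.2] [-0.33  0.47 -0.05]
12.4333 [0.507  0.2162 0.2184] [-2.3 -1.5 12.4] [-0.31  0.56  0.03]
12.4833 [0.5071 0.2162 0.2184] [-3.1 -1.  12.5] [-0.31  0.49 -0.05]
12.5333 [0.507  0.2161 0.2184] [-2.7 -1.5 12.1] [-0.28  0.53 -0.01]
```

View pics/s5.png

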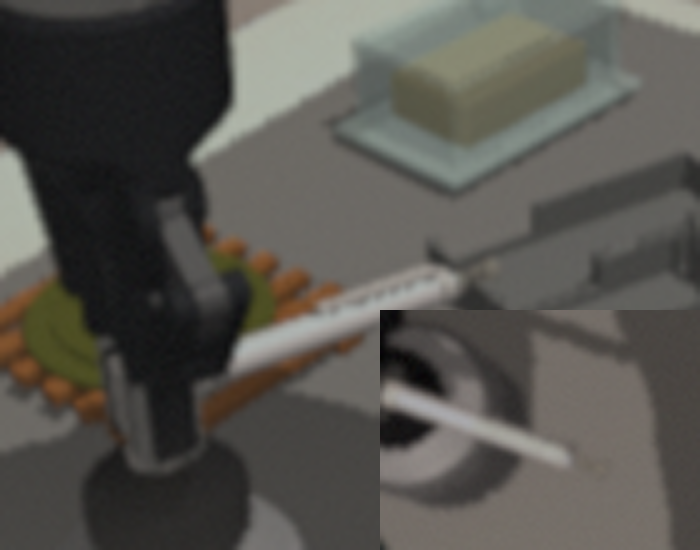

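The rod is out: its button is at crop (490,265) in the side view and at about (600,467) in the top inset. I ease the side load a bit more, hold, and check that the rod has stopped.

jog_arm:
  increments:
    - [[-0.015,-0.02,0.01,0,10],[0,0,0,0,10],[0,0,0,0,10],[0,0,0,0,10],[0,0,0,0,10],[0,0,0,0,10],[0,0,0,0,10],[0,0,0,0,10],[0,0,0,0,10],[0,0,0,0,10],[0,0,0,0,10],[0,0,0,0,10]]

```text
time_s: 13.58
position: [0.507, 0.2161, 0.2184]
ee_rot: [3.139, -0.002, 1.224]
ft_force: [-2.4, -1.8, 12.2]
width: 0.181
finger_force: 59.6
```

```bash
cat > rod.py <<'E'
from h import *
def prof(c,p,yaw=1.2243):
    x=np.array([-np.cos(yaw),-np.sin(yaw),0]); y=np.array([-x[1],x[0],0]); g=c["pixels"].astype(np.float32)
    out=[]
    for l in range(100,156,3):
        v=np.array([cv2.remap(g,*[np.float32([[k]]) for k in proj(c,p+[0,0,-.007]+x*l/1e3+y*w/1e3)],cv2.INTER_LINEAR)[0,0] for w in (-3,-2,-1,-12,9)])
        out.append((l,round(float(v[:3].mean()-v[3:].mean()),1),round(float((v[:3,0]-v[:3,2]).mean()),1)))
    return out
E
python3 - <<'E'
from rod import *
p=readout.get_obs()["position"]; a=prof(dict(np.load("/tmp/t5.npz")),p); c=snap("top","t6"); b=prof(c,p); print(*zip(a,b),sep="\n")
d=np.abs(c["pixels"].astype(int)-np.load("/tmp/t5.npz")["pixels"])[205:240,195:230]; print(d.max())
o=readout.get_obs();print(o["position"],o["ft_force"])
E
```

```text
((100, 52.2, 8.2), (100, 51.2, 7.8))
((103, 51.6, 7.5), (103, 49.1, 7.1))
((106, 49.7, 8.1), (106, 45.5, 7.6))
((109, 42.2, 7.9), (109, 40.4, 7.5))
((112, 26.3, 5.7), (112, 24.3, 5.3))
((115, 2.8, 8.9), (115, 0.8, 8.7))
((118, -4.6, 14.0), (118, -9.2, 13.4))
((121, -6.6, 15.5), (121, -9.8, 14.7))
((124, -8.8, 15.8), (124, -6.5, 15.9))
((127, -5.5, 16.2), (127, -1.5, 17.9))
((130, -2.6, 16.8), (130, 0.3, 18.0))
((133, -3.2, 14.5), (133, -3.3, 14.7))
((136, -2.6, 12.7), (136, -0.5, 12.7))
((139, -0.3, 12.1), (139, -0.6, 12.0))
((142, -0.2, 12.1), (142, -0.2, 12.5))
((145, -0.2, 12.5), (145, -0.5, 12.5))
((148, -0.8, 12.1), (148, 0.1, 12.4))
((151, -0.5, 12.4), (151, 0.2, 13.1))
((154, 0.4, 12.6), (154, 1.0, 12.4))
8
[0.50698073 0.21613205 0.21835002] [-2.33522277 -1.01976552 12.03608065]
```

The rod has stopped at about 17 mm out, and the gauge has been held for over 2 s at about 12 N. I lift it straight off.

jog_arm:
  increments:
    - [[0,0,-0.1,0,10],[0,0,-0.2,0,10],[0,0,-0.2,0,10],[0,0,-0.2,0,10],[0,0,-0.4,0,10],[0,0,-0.6,0,10],[0,0,-0.7,0,10],[0,0,-0.7,0,10],[0,0,0,0,10],[0,0,0,0,10]]

```text
time_s: 14.47
position: [0.5062, 0.2159, 0.2792]
ee_rot: [3.141, -0.001, 1.224]
ft_force: [0.6, 0.2, -1.4]
width: 0.178
finger_force: 57.7
```

```bash
python3 - <<'E'
from h import *
o=readout.get_obs();p=o["position"];print(p,o["ee_rot"],o["ft_force"])
x=np.array([np.cos(1.2242),np.sin(1.2242),0]);y=np.array([x[1],-x[0],0]);d=np.array([.5654,-.1102,.056])-p
print("units x,y,z(down)",d@x/.02,d@y/.02,-d[2]/.02)
s=snap("side","s6");a=cv2.cvtColor(np.load("/tmp/s3.npz")["pixels"],7).astype(int);b=cv2.cvtColor(s["pixels"],7).astype(int)
D=np.abs(a-b)[236:330,165:240];print("keg diff vs before",D.max(),D.mean())
E
```

```text
[0.50618253 0.21586339 0.27915092] [ 3.14078254e+00 -7.38438428e-04  1.22430660e+00] [ 0.57810397  0.1603446  -1.38691699]
units x,y,z(down) -14.327887316504588 8.322965907092813 11.157546105183643
keg diff vs before 29 0.8395744680851064
```

jog_arm:
  increments:
    - [[-0.3,0.17,0,0,10],[-0.6,0.35,0,0,10],[-0.8,0.465,0,0,10],[-0.8,0.465,0,0,10],[-0.8,0.465,0,0,10],[-0.8,0.465,0,0,10],[-0.8,0.465,0,0,10],[-0.8,0.465,0,0,10],[-0.8,0.465,0,0,10],[-0.8,0.465,0,0,10],[-0.8,0.465,0,0,10],[-0.8,0.465,0,0,10]]

```text
time_s: 15.52
position: [0.5422, 0.0116, 0.2777]
ee_rot: [-3.14, 0.001, 1.224]
ft_force: [-0.7, -0.5, -1.2]
width: 0.18
finger_force: 57.7
```

jog_arm:
  increments:
    - [[-0.8,0.465,0,0,10],[-0.8,0.465,0,0,10],[-0.8,0.465,0,0,10],[-0.8,0.465,0,0,10],[-0.8,0.465,0,0,10],[-0.6,0.35,0,0,10],[-0.6,0.35,0,0,10],[-0.23,0.13,0,0,10],[0,0,0,0,10],[0,0,0,0,10]]

```text
time_s: 16.35
position: [0.5652, -0.1096, 0.2785]
ee_rot: [-3.141, -0.001, 1.225]
ft_force: [-0.1, 2.1, -0.8]
width: 0.18
finger_force: 57.7
```

```bash
python3 - <<'E'
from h import *
o=readout.get_obs();p=o["position"];print(p,o["ee_rot"],o["ft_force"],o["width"])
x=np.array([np.cos(1.2242),np.sin(1.2242),0]);y=np.array([x[1],-x[0],0]);d=np.array([.5654,-.1102,.056])-p
print("units x,y,z(down)",d@x/.02,d@y/.02,-d[2]/.02)
E
```

```text
[ 0.56516765 -0.1096381   0.27847486] [-3.14076197e+00 -6.96302900e-04  1.22465810e+00] [-0.08941228  2.07185167 -0.83093513] 0.18016183143482487
units x,y,z(down) -0.022477691087449073 0.020470281214863204 11.123742826436539
```

jog_arm:
  increments:
    - [[-0.02,0.02,0.4,0,10],[0,0,0.9,0,10],[0,0,1,0,10],[0,0,1,0,10],[0,0,1,0,10],[0,0,1,0,10],[0,0,1,0,10],[0,0,1,0,10],[0,0,1,0,10],[0,0,0.9,0,10],[0,0,0.7,0,10],[0,0,0.4,0,10]]

```text
time_s: 17.35
position: [0.5645, -0.1092, 0.0706]
ee_rot: [-3.139, -0.0, 1.226]
ft_force: [-0.7, -0.4, -0.5]
width: 0.183
finger_force: 57.7
```

jog_arm:
  increments:
    - [[0,0,0.25,0,10],[0,0,0.2,0,10],[0,0,0.15,0,10],[0,0,0.1,0,10],[0,0,0,0,10],[0,0,0,0,10]]

```text
time_s: 17.85
position: [0.5659, -0.1109, 0.0592]
ee_rot: [3.141, -0.0, 1.224]
ft_force: [-0.2, -0.6, -0.6]
width: 0.183
finger_force: 57.7
```

jog_arm:
  increments:
    - [[0.03,0,0.05,0,10],[0,0,0.05,0,10],[0,0,0,0,10]]

```text
time_s: 18.1
position: [0.5658, -0.1103, 0.0568]
ee_rot: [3.141, -0.0, 1.224]
ft_force: [0.8, -0.8, -1.6]
width: 0.178
finger_force: 57.7
```

jog_arm:
  increments:
    - [[0,0,0.04,0,10],[0,0,0,0,10]]

```text
time_s: 18.27
position: [0.5659, -0.1103, 0.056]
ee_rot: [3.141, -0.0, 1.224]
ft_force: [0.2, -0.1, 0.8]
width: 0.175
finger_force: 57.8
```

jog_arm:
  increments:
    - [[0,0,0.03,0,10],[0,0,0,0,10]]

```text
time_s: 18.43
position: [0.5659, -0.1103, 0.056]
ee_rot: [3.141, 0.0, 1.224]
ft_force: [-1.2, 0.4, 4.7]
width: 0.178
finger_force: 58.6
```

It is seated with the same contact height and force as before. I open slowly and retreat.

jog_arm:
  increments:
    - [[0,0,0,0,17],[0,0,0,0,19],[0,0,0,0,22],[0,0,0,0,28],[0,0,0,0,36],[0,0,0,0,42],[0,0,0,0,42],[0,0,0,0,42]]

```text
time_s: 19.1
position: [0.5657, -0.1103, 0.0552]
ee_rot: [-3.141, 0.0, 1.224]
ft_force: [-0.6, 1.1, -1.0]
width: 0.49
finger_force: 0.0
```

jog_arm:
  increments:
    - [[0,0,-0.3,0,42],[0,0,-0.5,0,42],[0,0,-0.8,0,42],[0,0,-1,0,42],[0,0,-1,0,42],[0,0,-1,0,42],[0,0,-1,0,42],[0,0,-1,0,42],[0,0,-1,0,42],[0,0,-1,0,42],[0,0,-1,0,42],[0,0,0,0,42]]

```text
time_s: 20.1
position: [0.5681, -0.1104, 0.2524]
ee_rot: [3.133, -0.002, 1.224]
ft_force: [1.0, 0.4, -0.2]
width: 0.492
finger_force: 0.0
```

jog_arm:
  increments:
    - [[-0.9,-0.3,0,0,42],[-0.9,-0.3,0,0,42],[-0.9,-0.3,0,0,42],[-0.9,-0.3,0,0,42],[-0.9,-0.3,0,0,42],[-0.9,-0.3,0,0,42],[-0.9,-0.3,0,0,42],[-0.9,-0.3,0,0,42],[-0.9,-0.3,0,0,42],[-0.9,-0.3,0,0,42],[-0.9,-0.3,0,0,42],[-0.9,-0.3,0,0,42]]

```text
time_s: 21.1
position: [0.4238, -0.2895, 0.2475]
ee_rot: [-3.142, 0.0, 1.224]
ft_force: [0.7, 1.2, 0.0]
width: 0.497
finger_force: 0.0
```

jog_arm:
  increments:
    - [[-0.9,-0.3,0,0,42],[-0.9,-0.3,0,0,42],[-0.9,-0.3,0,0,42],[-0.9,-0.3,0,0,42],[-0.9,-0.3,0,0,42],[-0.9,-0.3,0,0,42],[-0.9,-0.3,0,0,42],[-0.9,-0.3,0,0,42],[0,0,0,0,42],[0,0,0,0,42]]

```text
time_s: 21.93
position: [0.3298, -0.4086, 0.2474]
ee_rot: [-3.141, 0.0, 1.222]
ft_force: [0.0, -0.1, 0.5]
width: 0.491
finger_force: 0.0
```

```bash
python3 - <<'E'
from h import *
s=snap("side","s9");t=snap("top","t9");t0=np.load("/tmp/top0.npz")["pixels"];s0=np.load("/tmp/side0.npz")["pixels"]
print(readout.get_obs()["position"])
f=lambda i,k: cv2.resize(i[:,:,::-1],None,fx=k,fy=k,interpolation=cv2.INTER_CUBIC)
c=lambda i:f(i[155:230,285:385],4)
k=lambda i:f(i[170:250,130:230],4)
m=np.vstack([np.hstack([c(t["pixels"]),f(s["pixels"][175:235,240:340],4)[:300] if 0 else cv2.copyMakeBorder(f(s["pixels"][175:235,240:340],4),0,60,0,0,0)]),np.hstack([c(t0),k(t["pixels"])[:300]])])
print(m.shape);cv2.imwrite("pics/fin.png",m)
a=cv2.cvtColor(t0,7).astype(int);b=cv2.cvtColor(t["pixels"],7).astype(int)
for n,q in(("keg",(185,250,135,200)),("mill",(95,140,135,180)),("trivet",(95,165,222,292)),("dish",(95,148,330,405))):
    D=np.abs(a-b)[q[0]:q[1],q[2]:q[3]];print(n,D.max(),D.mean().round(2))
E
```

```text
[ 0.33128362 -0.40718324  0.24742333]
(600, 800, 3)
keg 8 1.18
mill 5 1.07
trivet 5 1.1
dish 4 1.12
```

View pics/fin.png

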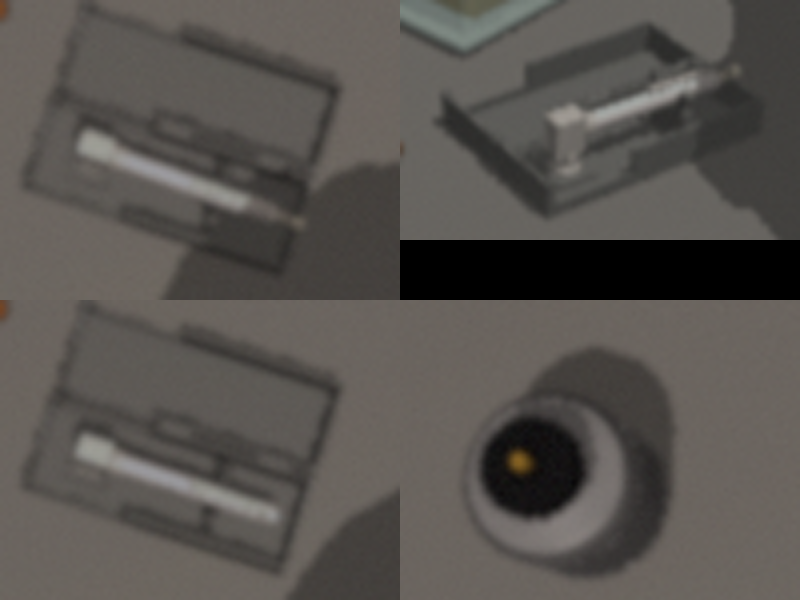

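The final views show the gauge back in its box with its head at crop (97,144), against (96,146) before. It lies in the cradle with the rod out, the button near (298,223). The keg and the other things are unchanged in the top view. I hand the job in.

```bash
python3 -c "
from plant import workorder
print(workorder.job_done())"
```

```text
the job is handed in; nothing more can be done
None
```

I pressed the gauge fully onto the keg valve and held it there at about 12 N for around 2 s until the rod stopped, then laid it back in its box as before with the rod about 17 mm out; the keg, mill, trivet and butter dish show no change in the top view, and the job is handed in.

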